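# Make up the coax coupling of the finned load

### The arm

A 6-joint arm with a two-finger parallel gripper is mounted at the origin on the work surface. World frame = base frame: x ahead of the robot, y to its left, z up, the work surface at z = 0. Lengths are in mm, angles in degrees, forces in N, time in s.
With the tool pointing down it reaches from about 300 to 850 mm from the base axis. Payload 4.2 kg.
Tool frame: the origin (TCP) lies at the very end of the fingers, on their centre line; the grasp point (between the pads) lies 19 mm behind it; z points along the fingers, y is the line along which they close (so a half turn about z gives the same grasp; the last joint's range is limited). The gripper opens to 91 mm and grips with 3 to 60 N. Pads are 32 mm wide; open, the fingers measure 118 mm over their backs; the gripper's body (76 mm by 178 mm) begins 60 mm behind the grasp point.
Start: joints at [-65.489, 18.312, 89.639, -0, 72.044, -1.146], TCP at [248.971, -518.321, 213.976] pointing down, gripper open.
Joint ranges: [-177.97, 177.97], [-48.28, 115.42], [12.27, 149.76], [-77.06, 257.06], [2.81, 150.46], [-146.56, 146.56]. Speed limits (degrees/s): [147.25, 147.25, 180, 180, 180, 180].

### API

Orientations are given as [roll, pitch, yaw] about the fixed x, y, z axes, in that order (R = Rz(yaw) Ry(pitch) Rx(roll)).
In Python, from workcell import env, eyes gives the robot as it stands.
- The arm moves only by the tool send_rows, never from a script. Its argument "targets" is text: rows parted by semicolons, each of 7 numbers parted by spaces: the shift along the tool's x, y, z in m, then the turn, a rotation vector about the tool's x, y, z in degrees, then the opening in per cent of the stroke, from 0 (shut) to 100 (fully open). A call has 1 to 12 rows; each row is the pose to reach, as a shift and turn from the pose commanded when the call began, along the tool's axes at that moment; what a row does not reach only later rows make up. A row lasts 1/12 s, in which the tool goes at most 41.7 mm and 7.16 degrees, less where a joint would pass 70% of its speed; a pose out of reach is approached as far as the arm can. A call with a gripper value outside its range is refused whole. The fingers move at their own pace and stop on an object; "grip_force" is the grip in N (left out, the last holds). Time passes only in rows, so rows that repeat a pose let the fingers close. It gives the time, the measured TCP pose, the force, the opening and the grip force at its end, in the units of the state.
- env.state(): the state, without advancing time (a new reading comes with each control period).
- eyes.grab_frame(name): name is "scene" or "top" or "wrist"; returns a dict with "image" (384x512x3 uint8, blue, green, red), "fovy" (degrees; the focal length in pixels is half the picture's height over the tangent of half this angle, whatever the lens; pixels are square), "cx", "cy" (the principal point, pixels), "D" ([k1, k2, p1, p2, k3] as OpenCV has them; the pictures are not rectified), "eye" and "attitude" of the camera in the world. Camera axes: x right, y up, looking along -z (the intrinsics and any distortion apply to the point x, -y, -z); pixel columns grow to the right and rows downward; lengths in mm; the calibration is good to about 2 mm. A picture is of the moment at which its call begins. There is no depth.
- env.job_done(): hands the job in; it is judged then, once.
The state is a dict: "time_s": time; "qpos": joint angles; "qvel": joint speeds; "effort": joint torques, N m; "ee_pos": TCP position; "ee_rot": TCP orientation; "force": force on the tool from outside, world axes, zero at the start; "torque": the same for the moment, N m; "gripper_width": finger opening in mm; "gripper_force": force on a finger pad.
Only numpy, scipy, OpenCV 4.12 (cv2) and the standard library are available. Lean on these libraries where they do the work, as an engineer would, in place of code of your own. Each camera call takes 0.05 s, during which the arm holds its last target. There are 200 camera calls.

### The job

On the test board two couplings have been left loose. Tighten the one that carries the finned load: run its hex nut down clockwise (seen from above) with the fingers until it is finger-tight, then fit the open-ended wrench and pull it on clockwise until it comes up solid. Put the wrench back on its rest, leave the other coupling as it is, and do not shift the things lying around.

Things in the scene. Friction and masses are not known exactly. Their poses are not given: they have to be found in the camera images.
- board: Reddish-brown test board 160 x 380 x 20 mm fixed on the table, with low black carrying handles (42 mm above the table) at its +y and -y ends. Origin: centre of its underside; y along its length. It carries two upright couplings 170 mm apart.
- coupling_a: One of two alike upright bulkhead couplings on the board: a 50 mm square steel flange 8 mm thick, a 28 mm brass barrel, and a hex nut above. Origin: on the axis at the board's top, 20 mm above the table. Nut spans 50 to 84 mm above the table.
- coupling_b: The other coupling, same shape and frame as coupling_a.
- nut_a_mid (a point): Captive hex coupling nut of coupling_a, plain steel, 40 mm across the flats (46 mm across the corners), 34 mm tall, axis vertical. This point lies on its axis at mid-height, about 67 mm above the table; z up; it turns with the nut. The six flats face the point's own x axis and every 60 degrees from it.
- nut_b_mid (a point): Captive hex coupling nut of coupling_b, plain steel, 40 mm across the flats (46 mm across the corners), 34 mm tall, axis vertical. This point lies on its axis at mid-height, about 67 mm above the table; z up; it turns with the nut. The six flats face the point's own x axis and every 60 degrees from it.
- nut_a_flat (a point): Centre of one flat of nut a, 20 mm from its axis at mid-height; moves as the nut turns.
- nut_b_flat (a point): Centre of one flat of nut b, 20 mm from its axis at mid-height; moves as the nut turns.
- nut_a (a joint): Running turn of nut a on its thread, rad, growing clockwise seen from above (tightening). Starts loose; easy to turn (about 0.15 N m); it comes up finger-tight against a stop at 3.0.
- nut_b (a joint): The same for nut b.
- seat_a (a joint): Final tightening of coupling a, rad, growing clockwise: once the nut is finger-tight, it and its seat turn on together against about 1.2 N m (a wrench's work) until solid at 0.5. Starts at 0 to 0.1. The nut's total turn is joint nut + joint seat.
- seat_b (a joint): The same for coupling b.
- load_finned: Aluminium load with four round fins (35 mm across, 26 mm tall) that stands on the axis of one coupling, over its nut, and does not turn. Origin: centre of its underside, 84 mm above the table; its top is 110 mm above the table.
- load_plain: Plain slim aluminium stub (16 mm across, top 110 mm above the table) that stands on the axis of the other coupling. Origin: centre of its underside.
- wrench: Plain steel open-ended wrench, 190 mm long, 14 mm thick, 0.3 kg, lying flat on its rest. Origin: centre of its underside; x points along it to the open jaw, z up. Handle 20 mm wide, x = -95 to +36 mm; head 69 mm wide, x = +36 to +95 mm; jaw gap 43 mm wide, from its flat throat at x = +50 mm to the tips. Centre of mass near x = +10 mm.
- wrench_jaw (a point): Where the nut's axis should lie in the wrench's jaw: 75 mm ahead of its origin, at mid-thickness. Axes as the wrench.
- wrench_grip (a point): Good grip point of the wrench's handle: 30 mm behind its origin (105 mm from the jaw point), at mid-thickness; 20 mm wide. Axes as the wrench.
- rest: Black rest fixed on the table: base 170 x 50 x 6 mm with two cross bars (centred at x = -78 and +44 mm, each 14 mm thick, 50 mm wide), their tops 35 mm above the table; the fingers fit between the bars. Origin: centre of its underside; x along the wrench it carries. The wrench lies with its origin over the rest's, jaw to +x.
- bin: Bystander: open red parts bin 130 x 90 x 55 mm with brass adapters. Origin: centre of its underside.
- bottle: Bystander: small white bottle 52 mm across, 110 mm tall. Origin: centre of its underside.
- sensor: Bystander: grey power-sensor box 120 x 45 x 35 mm with a steel connector. Origin: centre of its underside.
There are look-alikes about, which are no part of the job. What is shaped like the rest but purple or yellow is not meant.

How it is judged (in metres and radians):
On the way, in this order (a step that is already met when the one before it is completed fails the run):
1. the finned load's nut is run down finger-tight with the fingers (((horizontal distance between load_finned and coupling_a below 0.03 m and value of joint nut_a above 2.85 rad and contact force between the fingers and coupling_a above 0.5 N) or (horizontal distance between load_finned and coupling_b below 0.03 m and value of joint nut_b above 2.85 rad and contact force between the fingers and coupling_b above 0.5 N))), for 0.1 s.
2. the wrench on the nut has pulled that coupling up solid (((horizontal distance between load_finned and coupling_a below 0.03 m and value of joint nut_a above 2.85 rad and value of joint seat_a above 0.43 rad and contact force between wrench and coupling_a above 1 N) or (horizontal distance between load_finned and coupling_b below 0.03 m and value of joint nut_b above 2.85 rad and value of joint seat_b above 0.43 rad and contact force between wrench and coupling_b above 1 N))), for 0.1 s.
At the end, for the whole second after the job is handed in: The finned load's coupling is tight (nut joint over 2.8 of 3.0 rad, seat joint over 0.43 of 0.5 rad); the other nut's flat has moved less than 6 mm; the wrench lies still and flat on both bars of its rest, origin within 30 mm of the rest's origin horizontally and in line within 0.35 rad (((horizontal distance between load_finned and coupling_a below 0.03 m and value of joint nut_a above 2.8 rad and value of joint seat_a above 0.43 rad and distance of nut_b_flat from where it was at the start of the episode below 0.006 m) or (horizontal distance between load_finned and coupling_b below 0.03 m and value of joint nut_b above 2.8 rad and value of joint seat_b above 0.43 rad and distance of nut_a_flat from where it was at the start of the episode below 0.006 m)) and horizontal distance between wrench and rest below 0.03 m and z of wrench in the frame of rest between 0.03 and 0.04 m and angle between wrench's own z axis and vertical below 0.1 rad and angle between the x axis of wrench and the x axis of rest, either way round below 0.35 rad and linear speed of wrench below 0.02 m/s); the robot touches nothing.
It fails at once if the coupling is forced tight with the fingers instead of the wrench ((value of joint seat_a above 0.3 rad and contact force between the fingers and coupling_a above 2 N) or (value of joint seat_b above 0.3 rad and contact force between the fingers and coupling_b above 2 N)).
It fails at once if the other coupling's nut is turned ((horizontal distance between load_finned and coupling_a below 0.03 m and distance of nut_b_flat from where it was at the start of the episode above 0.006 m) or (horizontal distance between load_finned and coupling_b below 0.03 m and distance of nut_a_flat from where it was at the start of the episode above 0.006 m)).
It fails at once if a bystander is shifted by more than 30 mm (distance of any of bin, bottle, sensor from where it was at the start of the episode above 0.03 m).
It also fails if it takes over 72 s, if anything falls off the work surface, if the arm or the gripper's body presses on something with over 40 N, if the wrist force passes 120 N, or if a joint passes its speed limit or range.

## Working session

There is one attempt and no reset: what is moved stays moved. The work goes in short steps, Python scripts to look and compute and a tool call to move; the robot and the scene stay as the last step left them, time stands still between calls to the robot, and variables do not carry over. Pictures are saved under pics/ and viewed, at most 10 in all, crops included, and the job is handed in when it is done.

Besides the shell and the picture viewer there is one more tool, called after "Emit:" as name(argument=value, ...) on one line, values as JSON. send_rows: Moves the arm, as the interface text tells. Its arguments: {"type":"object","properties":{"targets":{"type":"string"},"grip_force":{"type":"number"}},"required":["targets"]}

```bash
mkdir -p pics; ls; cat > h.py <<'E'
import numpy as np, cv2
from workcell import env, eyes
from scipy.spatial.transform import Rotation as R
def rot(a):
    a=np.array(a,float)
    if a.shape==(3,3): return a
    if a.size==4: return R.from_quat(a).as_matrix()
    return R.from_euler('xyz',a,degrees=True).as_matrix()
def cam(f):
    h,w=f['image'].shape[:2]; fl=h/2/np.tan(np.radians(f['fovy'])/2)
    return np.array([[fl,0,f['cx']],[0,fl,f['cy']],[0,0,1.]]),np.array(f['D'],float),rot(f['attitude']),np.array(f['eye'],float)
def cast(f,px,z):
    K,D,A,e=cam(f); p=cv2.undistortPoints(np.array(px,float).reshape(-1,1,2),K,D).reshape(-1,2)
    d=np.c_[p[:,0],-p[:,1],-np.ones(len(p))]@A.T
    return e+d*((z-e[2])/d[:,2])[:,None]
def proj(f,P):
    K,D,A,e=cam(f); c=(np.array(P,float).reshape(-1,3)-e)@A; c=c*[1,-1,-1]
    return cv2.projectPoints(c,np.zeros(3),np.zeros(3),K,D)[0].reshape(-1,2)
E
python3 - <<'E'
from h import *
ims=[]
for n in ['scene','top','wrist']:
    f=eyes.grab_frame(n); cv2.imwrite(f'pics/{n}0.png',f['image']); print(n,{k:v for k,v in f.items() if k!='image'})
print(env.state())
E
```

```text
pics
scene {'fovy': 54.25734120660345, 'cx': 262.1875616121098, 'cy': 192.97895487515106, 'D': array([0.04236799, 0.        , 0.        , 0.        , 0.        ]), 'eye': array([950.60494551, 767.85669834, 597.68871028]), 'attitude': array([ 58.22068376,  -1.25053155, 148.01872629])}
top {'fovy': 46.05764043456601, 'cx': 257.4665111526633, 'cy': 190.53807911147015, 'D': array([-0.05308231,  0.        ,  0.        ,  0.        ,  0.        ]), 'eye': array([ 345.4410582 ,   72.90717093, 1358.33953747]), 'attitude': array([  8.47776309,   0.13284384, -89.04526091])}
wrist {'fovy': 69.82683472611977, 'cx': 254.27596325261985, 'cy': 193.08640168770205, 'D': array([-0.06424874,  0.        ,  0.        ,  0.        ,  0.        ]), 'eye': array([ 319.72203442, -484.59932561,  383.90668779]), 'attitude': array([-15.82066206,   0.10926148, -64.3667753 ])}
{'time_s': 0.15, 'qpos': array([-6.54874509e+01,  1.83432869e+01,  8.96901775e+01,  3.97721769e-04,
        7.20439505e+01, -1.14506561e+00]), 'qvel': array([-0.00542766, -0.08593283, -0.09781981, -0.06442243, -0.1154102 ,
       -0.00374156]), 'effort': array([-1.35914865e-04, -4.12772691e+01, -2.32154381e+01,  7.26695429e-02,
        4.33521846e-02, -8.60655086e-05]), 'ee_pos': array([ 248.82363622, -517.9535224 ,  213.31398544]), 'ee_rot': array([-1.79922608e+02, -1.92515484e-03,  2.56574906e+01]), 'force': array([ 0.01385052, -0.70710784, -0.38262252]), 'torque': array([ 0.02555291, -0.04231223,  0.03413308]), 'gripper_force': 0.0, 'gripper_width': 91.31051267294421}
```

```bash
python3 - <<'E'
import cv2,numpy as np
cv2.imwrite('pics/top1.png',cv2.resize(cv2.imread('pics/top0.png'),(800,600),interpolation=cv2.INTER_CUBIC))
cv2.imwrite('pics/scene1.png',cv2.resize(cv2.imread('pics/scene0.png'),(800,600),interpolation=cv2.INTER_CUBIC))
E
```

```text
(no output)
```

View pics/top1.png

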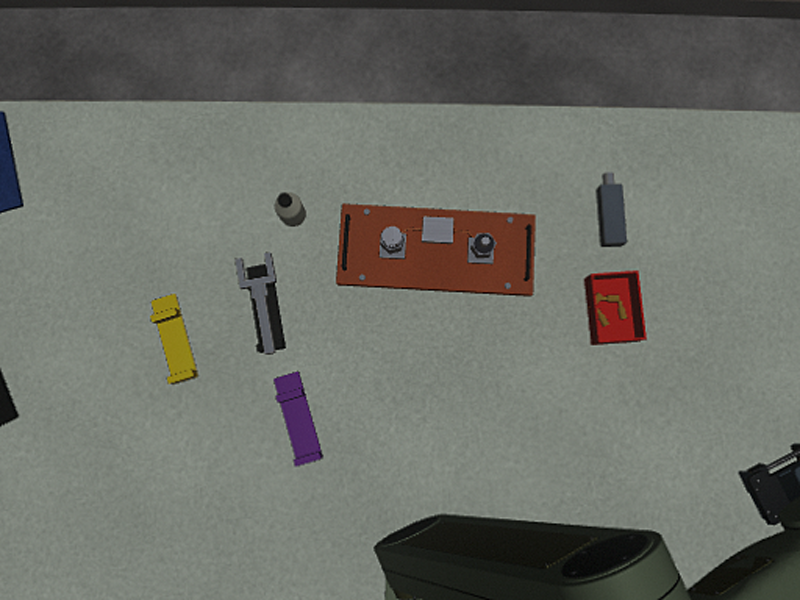

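View pics/scene1.png

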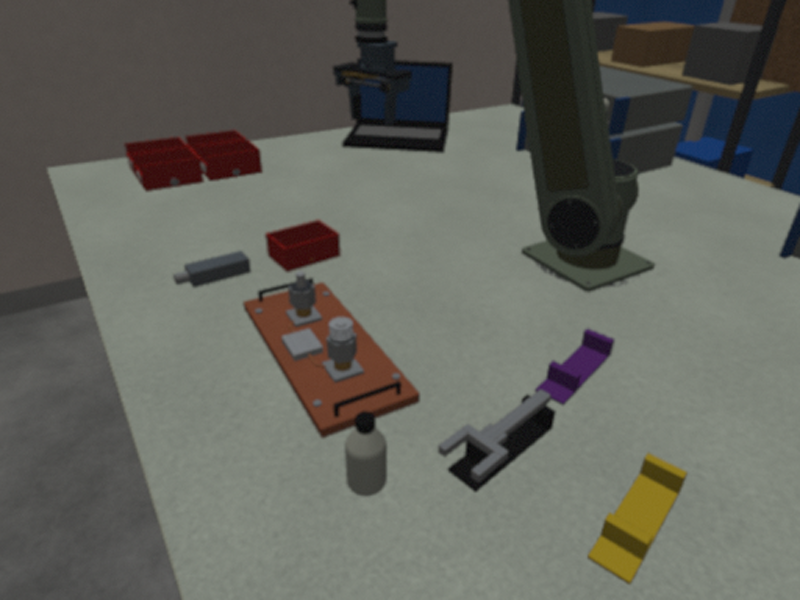

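Top view (800 px scale): the candidates for the nut are the coupling at (392,238), with a wide, light load, and the one at (484,242), with a slim, dark-topped stub. The rest candidates are black with the wrench on it at (262,305), yellow at (175,340) and purple at (298,420). By the description I choose the wide load at (392,238) and the black rest. Next I'll check the load in a close crop and get rough positions.

```bash
python3 - <<'E'
from h import *
im=cv2.imread('pics/scene0.png')[165:260,140:300]
cv2.imwrite('pics/crop1.png',cv2.resize(im,(800,475),interpolation=cv2.INTER_CUBIC))
f=eyes.grab_frame('top'); f['image']
s=1/1.5625
for n,p,z in [('loadwide',(392,232),110),('stub',(485,239),110),('flangeL',(392,246),28),('flangeR',(481,249),28),('wrenchjaw',(255,268),49),('wrenchend',(268,350),49),('bottle',(287,200),110)]:
    print(n,cast(f,[np.array(p)*s],z)[0].round(1))
hsv=cv2.cvtColor(f['image'],cv2.COLOR_BGR2HSV)
m=cv2.inRange(hsv,(3,90,60),(15,255,255)); m[:,:]=m
c=max(cv2.findContours(m,0,2)[0],key=cv2.contourArea); r=cv2.boxPoints(cv2.minAreaRect(c)); P=cast(f,r,20); print(P.round(1)[:,:2],P.mean(0).round(1))
e=P[1]-P[0],P[2]-P[1]; print([ (np.linalg.norm(x),np.degrees(np.arctan2(x[1],x[0]))) for x in e])
E
```

```text
loadwide [651.7  99.6 110. ]
stub [641.5 -69.2 110. ]
flangeL [644.1 100.8  28. ]
flangeR [641.  -70.8  28. ]
wrenchjaw [592.8 358.9  49. ]
wrenchend [438.1 327.3  49. ]
bottle [708.9 293.  110. ]
[[ 571.6  208.2]
 [ 730.8  204.2]
 [ 714.6 -180.4]
 [ 555.9 -169.5]] [643.2  15.6  20. ]
[(np.float64(159.2620466061342), np.float64(-1.4319382126815736)), (np.float64(384.9241325456285), np.float64(-92.41862900192825))]
```

View pics/crop1.png

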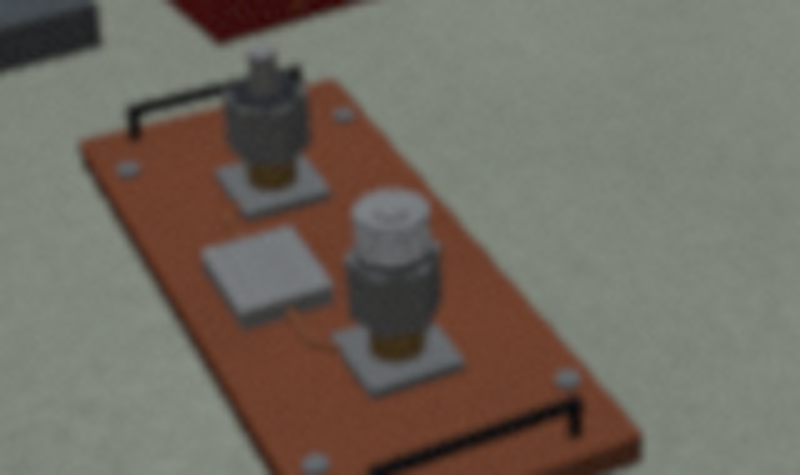

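The crop confirms it: the front coupling (+y side, crop px (392,240)) has the wide load and the rear one the slim stub. I'll move above the finned coupling.

Emit:
send_rows(targets="0.313 -0.193 -0.003 0 0 -81.5 100;0.313 -0.193 -0.003 0 0 -81.5 100;0.313 -0.193 -0.003 0 0 -81.5 100;0.313 -0.193 -0.003 0 0 -81.5 100;0.313 -0.193 -0.003 0 0 -81.5 100;0.313 -0.193 -0.003 0 0 -81.5 100;0.313 -0.193 -0.003 0 0 -81.5 100;0.313 -0.193 -0.003 0 0 -81.5 100;0.313 -0.193 -0.003 0 0 -81.5 100;0.313 -0.193 -0.003 0 0 -81.5 100;0.313 -0.193 -0.003 0 0 -81.5 100;0.313 -0.193 -0.003 0 0 -81.5 100", grip_force=30)

```text
time_s: 1.2
ee_pos: [447.8, -207.9, 216.8]
ee_rot: [-180.0, -0.0, 107.6]
force: [-0.4, -0.5, -0.1]
gripper_width: 91.0
gripper_force: 0.0
```

Emit:
send_rows(targets="0.237 0.281 -0.003 0 0 -82 100;0.237 0.281 -0.003 0 0 -82 100;0.237 0.281 -0.003 0 0 -82 100;0.237 0.281 -0.003 0 0 -82 100;0.237 0.281 -0.003 0 0 -82 100;0.237 0.281 -0.003 0 0 -82 100;0.237 0.281 -0.003 0 0 -82 100;0.237 0.281 -0.003 0 0 -82 100;0.237 0.281 -0.003 0 0 -82 100;0.237 0.281 -0.003 0 0 -82 100;0.237 0.281 -0.003 0 0 -82 100;0.237 0.281 -0.003 0 0 -82 100")

```text
time_s: 2.2
ee_pos: [646.2, 101.5, 219.0]
ee_rot: [-180.0, -0.1, -170.5]
force: [-0.3, 0.2, -0.4]
gripper_width: 91.3
gripper_force: 0.0
```

```bash
python3 - <<'E'
from h import *
s=env.state(); print(s['time_s'],s['ee_pos'].round(1),s['ee_rot'].round(2),s['qpos'].round(1))
f=eyes.grab_frame('wrist'); np.save('pics/w1.npy',f,allow_pickle=True)
print(proj(f,[[646,101,110],[646,101,28]]).round(1))
im=f['image'].copy(); cv2.imwrite('pics/w1.png',cv2.resize(im,(800,600),interpolation=cv2.INTER_CUBIC))
E
```

```text
2.2 [646.2 101.5 219. ] [-1.7999e+02 -8.0000e-02 -1.7046e+02] [  7.9  25.5  77.8  -0.   76.8 -91.6]
[[253.9 189.7]
 [253.9 173.8]]
```

View pics/w1.png

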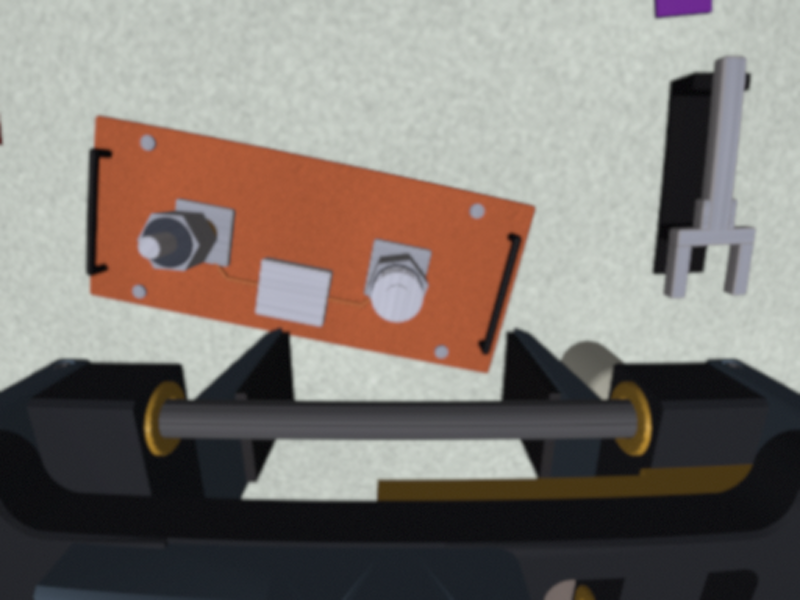

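Wrist view: load top at (397,295), plain stub at (150,245), wrench lying over the black rest at about (722,160) with its jaw tips at (676,295) and (737,292). I'll enlarge the nut and measure it and the wrench.

```bash
python3 - <<'E'
from h import *
f=np.load('pics/w1.npy',allow_pickle=True).item(); im=f['image']
cv2.imwrite('pics/w1c.png',cv2.resize(im[145:215,225:285],(600,700)[:2] if 0 else (510,595),interpolation=cv2.INTER_CUBIC))
hsv=cv2.cvtColor(im,cv2.COLOR_BGR2HSV)
# load top
g=im[:,:,1].copy(); m=np.zeros_like(g); m[170:208,232:275]=(hsv[170:208,232:275,2]>165)*255
c=max(cv2.findContours(m,0,2)[0],key=cv2.contourArea); (u,v),r=cv2.minEnclosingCircle(c); print('loadtop',u,v,r,cast(f,[(u,v)],110).round(1))
# board
b=cv2.inRange(hsv,(3,90,60),(15,255,255)); c=max(cv2.findContours(b,0,2)[0],key=cv2.contourArea)
K,D,A,e=cam(f)
P=cast(f,c.reshape(-1,2),20)[:,:2].astype(np.float32); r=cv2.minAreaRect(P); print('board',r,cv2.boxPoints(r).round(1).tolist())
# wrench hand-picked
s=512/800
for n,p,z in [('tailmid',(732,58),49),('shaft edgeL at y190',(711,190),49),('edgeR',(739,190),49),('L at y80',(717,80),49),('R80',(746,80),49),('tipL',(677,296),49),('tipR',(737,293),49),('jawoutL',(668,232),49),('jawoutR',(753,229),49)]:
    print(n,cast(f,[np.array(p)*s],z)[0].round(1))
E
```

```text
loadtop 253.0 195.5 23.942739486694336 [[652.4 101.1 110. ]]
board ((643.2623901367188, 16.384689331054688), (375.83697509765625, 158.23289489746094), 87.66734313964844) [[556.5999755859375, -168.1999969482422], [714.7000122070312, -174.60000610351562], [730.0, 200.89999389648438], [571.9000244140625, 207.39999389648438]]
tailmid [436.2 322.6  49. ]
shaft edgeL at y190 [533.7 336.8  49. ]
edgeR [528.9 360.7  49. ]
L at y80 [454.1 315.2  49. ]
R80 [448.6 338.9  49. ]
tipL [622.5 337.2  49. ]
tipR [610.8 390.6  49. ]
jawoutL [572.4 311.5  49. ]
jawoutR [556.4 384.5  49. ]
```

View pics/w1c.png

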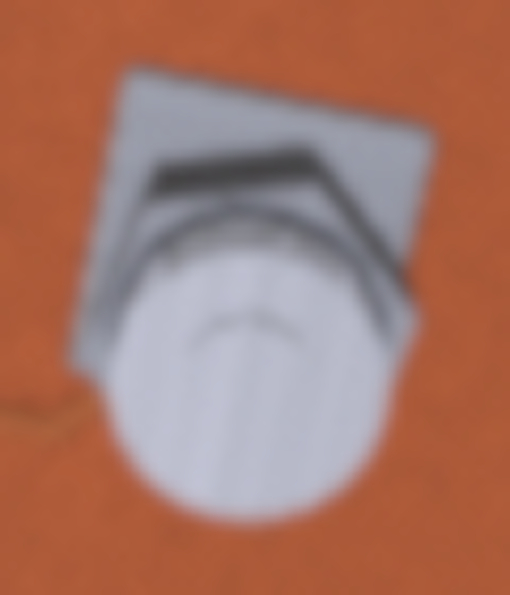

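The crop shows the nut's flat facing the top of the image, its upper edge running from (152,194) to (312,180) and on to about (388,350). The load disk is centred at about (248,382).

```bash
python3 - <<'E'
from h import *
f=np.load('pics/w1.npy',allow_pickle=True).item()
q=lambda p:np.array(p)/8.5+[225,145]
P=cast(f,[q(p) for p in [(152,194),(312,180),(388,350)]],84); c=np.array([646.3,101.2])
print(cast(f,[q((248,382))],110))
for p in P: d=p[:2]-c; print(p.round(1),np.hypot(*d),np.degrees(np.arctan2(d[1],d[0])))
d=P[1]-P[0];print('edge',np.degrees(np.arctan2(d[1],d[0])))
E
```

```text
[[646.20307874 101.36443475 110.        ]]
[629.8  85.7  84. ] 22.664833996870136 -136.85806201427297
[624.4 106.3  84. ] 22.476594881250147 166.89896319379352
[645.6 120.4  84. ] 19.227155471167304 92.15114391245685
edge 104.5734010218354
```

Emit:
send_rows(targets="0 0 0.03 0 0 -36 100;0 0 0.06 0 0 -36 100;0 0 0.09 0 0 -36 100;0 0 0.1 0 0 -36 100;0 0 0.12 0 0 -36 100;0 0 0.15 0 0 -36 100;0 0 0.171 0 0 -36 100;0 0 0.171 0 0 -36 100;0 0 0.171 0 0 -36 60;0 0 0.171 0 0 -36 30;0 0 0.171 0 0 -36 30;0 0 0.171 0 0 -36 30", grip_force=15)

```text
time_s: 3.25
ee_pos: [647.3, 100.7, 50.8]
ee_rot: [-179.9, 0.2, -134.9]
force: [0.1, -0.8, 1.0]
gripper_width: 67.8
gripper_force: 0.0
```

```bash
python3 - <<'E'
from h import *
s=env.state(); print({k:np.round(v,2) for k,v in s.items()})
E
```

```text
{'time_s': np.float64(3.25), 'qpos': array([ 7.840e+00,  3.276e+01,  9.079e+01, -1.000e-02,  5.625e+01,
       -1.273e+02]), 'qvel': array([ 0.  ,  0.14,  0.44, -0.06, -0.05, -0.02]), 'effort': array([-1.000e-02, -5.061e+01, -1.984e+01, -6.000e-02,  3.000e-02,
        0.000e+00]), 'ee_pos': array([647.28, 100.65,  50.82]), 'ee_rot': array([-1.7988e+02,  1.5000e-01, -1.3486e+02]), 'force': array([ 0.1 , -0.84,  1.04]), 'torque': array([ 0.11, -0.14,  0.01]), 'gripper_force': np.float64(0.0), 'gripper_width': np.float64(67.85)}
```

Emit:
send_rows(targets="0 0 0 0 0 0 30;0 0 0 0 0 0 30;0 0 0 0 0 0 30;0 0 0 0 0 0 30;0 0 0 0 0 0 30;0 0 0 0 0 0 30;0 0 0 0 0 0 30;0 0 0 0 0 0 30;0 0 0 0 0 0 30", grip_force=15)

```text
time_s: 4.0
ee_pos: [645.8, 100.9, 49.2]
ee_rot: [180.0, -0.0, -134.8]
force: [-3.1, 2.5, 4.4]
gripper_width: 40.3
gripper_force: 15.0
```

Emit:
send_rows(targets="0 0 0 0 0 7 30;0 0 0 0 0 14 30;0 0 0 0 0 21 30;0 0 0 0 0 28 30;0 0 0 0 0 35 30;0 0 0 0 0 42 30;0 0 0 0 0 49 30;0 0 0 0 0 56 30;0 0 0 0 0 63 30;0 0 0 0 0 70 30;0 0 0 0 0 77 30;0 0 0 0 0 84 30")

```text
time_s: 5.0
ee_pos: [645.8, 100.5, 49.2]
ee_rot: [-180.0, -0.0, 140.8]
force: [-3.0, 1.7, 4.1]
gripper_width: 40.4
gripper_force: 15.0
```

```bash
cat > st.py <<'E'
from h import *
s=env.state(); print({k:np.round(v,2).tolist() for k,v in s.items() if k in('time_s','ee_pos','ee_rot','torque','force','gripper_width')},'j1',s['qpos'][0].round(1),'j6',s['qpos'][5].round(1), 'e6',s['effort'][5].round(2))
E
python3 st.py
```

```text
{'time_s': 5.0, 'ee_pos': [645.8, 100.53, 49.2], 'ee_rot': [-179.97, -0.02, 140.83], 'force': [-2.98, 1.65, 4.12], 'torque': [0.41, 0.46, 0.13], 'gripper_width': 40.44} j1 7.8 j6 -43.0 e6 -1.04
```

Emit:
send_rows(targets="0 0 0 0 0 7 30;0 0 0 0 0 14 30;0 0 0 0 0 21 30;0 0 0 0 0 28 30;0 0 0 0 0 35 30;0 0 0 0 0 42 30;0 0 0 0 0 49 30;0 0 0 0 0 52 30")

```text
time_s: 5.67
ee_pos: [645.6, 99.7, 49.2]
ee_rot: [-179.9, 0.1, 89.0]
force: [-3.4, -2.5, 5.2]
gripper_width: 41.1
gripper_force: 15.0
```

```bash
python3 st.py
```

```text
{'time_s': 5.67, 'ee_pos': [645.58, 99.66, 49.18], 'ee_rot': [-179.94, 0.13, 89.03], 'force': [-3.41, -2.47, 5.22], 'torque': [-0.37, 0.6, 0.72], 'gripper_width': 41.11} j1 7.8 j6 8.9 e6 0.69
```

Emit:
send_rows(targets="0 0 0 0 0 2 30;0 0 0 0 0 2 30;0 0 0 0 0 2 30")

```text
time_s: 5.92
ee_pos: [645.5, 99.0, 49.2]
ee_rot: [-179.9, 0.2, 87.3]
force: [-2.5, -2.5, 5.0]
gripper_width: 41.8
gripper_force: 15.0
```

```bash
python3 st.py
```

```text
{'time_s': 5.92, 'ee_pos': [645.5, 98.98, 49.18], 'ee_rot': [-179.93, 0.18, 87.28], 'force': [-2.48, -2.46, 4.97], 'torque': [-0.34, 0.59, 0.53], 'gripper_width': 41.77} j1 7.8 j6 10.6 e6 0.51
```

Emit:
send_rows(targets="0 0 0 0 0 0 65;0 0 0 0 0 0 65;0 0 0 0 0 0 65;0 0 0 0 0 0 65;0 0 0 0 0 0 65;0 0 -0.03 0 0 0 65;0 0 -0.07 0 0 0 100;0 0 -0.11 0 0 0 100;0 0 -0.15 0 0 0 100;0 0 -0.17 0 0 0 100;0 0 -0.17 0 0 0 100;0 0 -0.17 0 0 0 100")

```text
time_s: 6.92
ee_pos: [646.8, 100.6, 220.4]
ee_rot: [179.8, -0.0, 87.2]
force: [0.5, -0.9, 0.2]
gripper_width: 91.0
gripper_force: 0.0
```

```bash
python3 st.py; python3 - <<'E'
from h import *
f=eyes.grab_frame('wrist'); np.save('pics/w2.npy',f,allow_pickle=True); im=f['image']
u,v=proj(f,[[646.3,101.2,90]])[0].astype(int); print(u,v)
cv2.imwrite('pics/w2c.png',cv2.resize(im[v-35:v+35,u-40:u+40],(680,595),interpolation=cv2.INTER_CUBIC))
E
```

```text
{'time_s': 6.92, 'ee_pos': [646.76, 100.61, 220.35], 'ee_rot': [179.81, -0.02, 87.16], 'force': [0.52, -0.9, 0.15], 'torque': [-0.0, -0.17, 0.01], 'gripper_width': 91.0} j1 7.8 j6 10.7 e6 0.0
252 185
```

View pics/w2c.png

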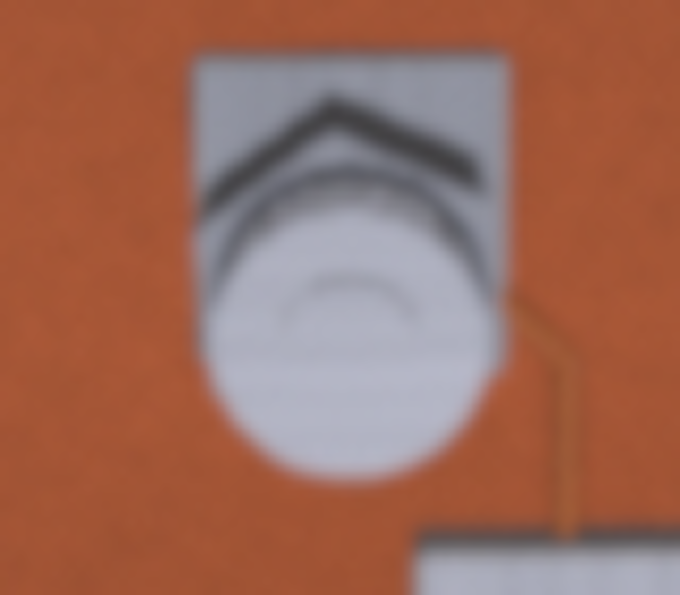

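The nut's top corners are at (334,128), (205,218) and (478,188) in the crop. I'll cast those while moving above the wrench.

Emit:
send_rows(targets="0.231 -0.159 0 0 0 72 100;0.231 -0.159 0 0 0 72 100;0.231 -0.159 0 0 0 72 100;0.231 -0.159 0 0 0 72 100;0.231 -0.159 0 0 0 72 100;0.231 -0.159 0 0 0 72 100;0.231 -0.159 0 0 0 72 100;0.231 -0.159 0 0 0 72 100;0.231 -0.159 0 0 0 72 100;0.231 -0.159 0 0 0 72 100;0.231 -0.159 0 0 0 72 100;0.231 -0.159 0 0 0 72 100")

```text
time_s: 7.97
ee_pos: [497.7, 338.7, 216.4]
ee_rot: [179.9, 0.3, 15.2]
force: [0.1, -0.3, -0.1]
gripper_width: 91.0
gripper_force: 0.0
```

```bash
python3 st.py; python3 - <<'E'
from h import *
f=np.load('pics/w2.npy',allow_pickle=True).item()
q=lambda p:np.array(p)/8.5+[212,150]
P=cast(f,[q(p) for p in [(334,128),(205,218),(478,188)]],84); c=np.array([646.3,101.2])
print('load',cast(f,[q((348,342))],110))
for p in P: d=p[:2]-c; print(p.round(1),np.hypot(*d),np.degrees(np.arctan2(d[1],d[0])))
f=eyes.grab_frame('wrist'); np.save('pics/w3.npy',f,allow_pickle=True); im=f['image']
cv2.imwrite('pics/w3.png',cv2.resize(im,(800,600),interpolation=cv2.INTER_CUBIC))
E
```

```text
{'time_s': 7.97, 'ee_pos': [497.74, 338.71, 216.4], 'ee_rot': [179.91, 0.25, 15.15], 'force': [0.09, -0.28, -0.13], 'torque': [0.01, -0.0, 0.05], 'gripper_width': 90.97} j1 33.1 j6 108.0 e6 0.34
load [[647.00011237 101.53679658 110.        ]]
[646.2 124.   84. ] 22.780480497269057 90.12806261388542
[628.3 112.7  84. ] 21.325056096860287 147.44270333429895
[665.  114.9  84. ] 23.22586583693567 36.18664017459256
```

View pics/w3.png

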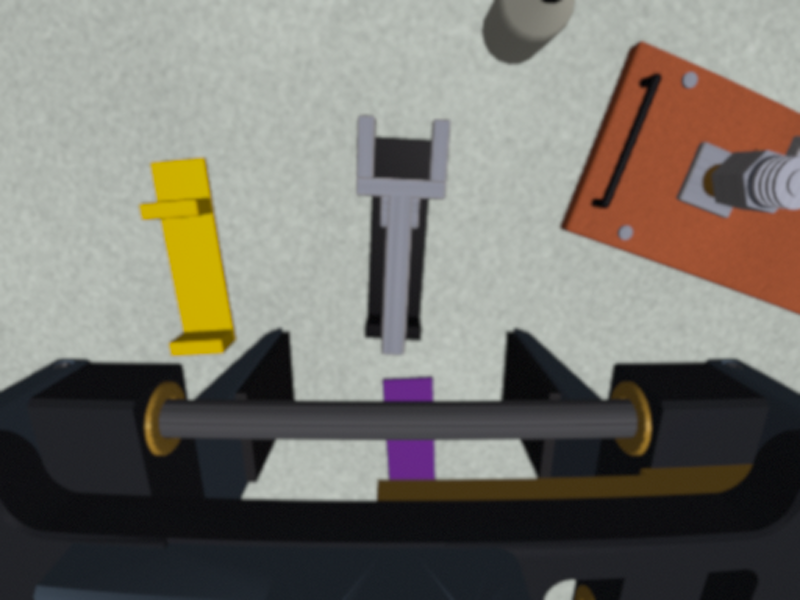

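Wrist view: wrench jaw tips at (366,117) and (441,121), throat at (401,184), tail at (393,352). The black rest lies under it, with yellow at (190,250) and purple at (408,430). I'll measure the handle edges where they lie over the black rest.

```bash
python3 - <<'E'
from h import *
f=np.load('pics/w3.npy',allow_pickle=True).item(); im=f['image']; g=im.max(2).astype(int)
s=512/800
M=[]
for v in range(148,200,4):
    row=g[v,228:278]; a=np.where(row<60)[0]; 
    # handle = bright run between dark runs
    mid=int(396*s)-228
    l=a[a<mid].max() if (a<mid).any() else None; r=a[a>mid].min() if (a>mid).any() else None
    if l is None or r is None: continue
    # rest outer edges
    P=cast(f,[(228+l+.5,v),(228+r-.5,v)],49); M.append(P.mean(0)); print(v,228+l,228+r,'ro',228+a.min(),228+a.max(),P.mean(0).round(1)[:2],np.linalg.norm(P[0]-P[1]).round(1))
M=np.array(M); p=np.polyfit(M[:,0],M[:,1],1); print('handle heading',np.degrees(np.arctan(p[0])),p)
for n,q,z in [('tail',(393,352),49),('throatL',(375,180),49),('throatR',(432,184),49),('tipL',(366,116),49),('tipR',(441,120),49),('tipinL',(374,118),49),('tipinR',(432,122),49),('headL',(357,190),49),('headR',(445,195),49)]:
    print(n,cast(f,[np.array(q)*s],z)[0].round(1))
E
```

```text
148 246 264 ro 238 271 [535.9 347.8] 20.8
152 245 264 ro 238 270 [531.  347.1] 22.1
156 245 264 ro 238 270 [526.2 345.8] 22.2
160 245 264 ro 238 270 [521.5 344.5] 22.3
164 245 263 ro 237 269 [516.5 343.8] 21.1
168 245 263 ro 237 269 [511.6 342.5] 21.2
172 245 263 ro 237 269 [506.7 341.2] 21.3
176 244 263 ro 237 269 [501.6 340.4] 22.6
180 244 262 ro 237 268 [496.4 339.7] 21.4
184 244 262 ro 237 268 [491.4 338.4] 21.5
188 244 262 ro 237 268 [486.4 337. ] 21.6
192 244 262 ro 237 267 [481.3 335.6] 21.7
196 244 261 ro 236 267 [475.9 334.9] 20.5
handle heading 12.35598042090199 [2.19058969e-01 2.30517973e+02]
tail [436.5 325.6  49. ]
throatL [568.8 375.2  49. ]
throatR [577.3 332.5  49. ]
tipL [611.5 393.   49. ]
tipR [623.3 339.   49. ]
tipinL [611.7 387.   49. ]
tipinR [620.2 345.   49. ]
headL [558.  386.6  49. ]
headR [572.  320.6  49. ]
```

Emit:
send_rows(targets="0 -0.001 0.03 0 0 2.8 45;0 -0.001 0.06 0 0 2.8 45;0 -0.001 0.09 0 0 2.8 45;0 -0.001 0.12 0 0 2.8 45;0 -0.001 0.14 0 0 2.8 45;0 -0.001 0.16 0 0 2.8 45;0 -0.001 0.175 0 0 2.8 45;0 -0.001 0.185 0 0 2.8 45;0 -0.001 0.192 0 0 2.8 45;0 -0.001 0.192 0 0 2.8 45;0 -0.001 0.192 0 0 2.8 10;0 -0.001 0.192 0 0 2.8 10", grip_force=50)

```text
time_s: 9.02
ee_pos: [499.2, 340.5, 27.8]
ee_rot: [-180.0, -0.1, 12.4]
force: [0.2, 1.1, -0.6]
gripper_width: 30.6
gripper_force: 0.0
```

Emit:
send_rows(targets="0 0 0 0 0 0 10;0 0 0 0 0 0 10;0 0 0 0 0 0 10;0 0 0 0 0 0 10;0 0 0 0 0 0 10;0 0 0 0 0 0 10;0 0 0 0 0 0 10;0 0 0 0 0 0 10", grip_force=50)

```text
time_s: 9.68
ee_pos: [499.1, 340.4, 27.9]
ee_rot: [-180.0, -0.1, 12.4]
force: [-0.1, -1.2, 5.3]
gripper_width: 19.6
gripper_force: 50.0
```

```bash
python3 st.py
```

```text
{'time_s': 9.68, 'ee_pos': [499.12, 340.36, 27.95], 'ee_rot': [-179.97, -0.1, 12.36], 'force': [-0.1, -1.2, 5.3], 'torque': [-0.15, 0.05, -0.05], 'gripper_width': 19.56} j1 33.2 j6 110.9 e6 -0.07
```

Emit:
send_rows(targets="0 0 -0.02 0 0 0 10;0 0 -0.05 0 0 0 10;0 0 -0.08 0 0 0 10;0 0 -0.11 0 0 0 10;-0.004 0.02 -0.12 0 0 -2 10;-0.009 0.05 -0.12 0 0 -5 10;-0.015 0.08 -0.12 0 0 -8 10;-0.022 0.115 -0.12 0 0 -10 10;-0.028 0.15 -0.12 0 0 -12 10;-0.035 0.185 -0.12 0 0 -14 10;-0.041 0.215 -0.12 0 0 -16 10;-0.045 0.24 -0.12 0 0 -19.1 10")

```text
time_s: 10.68
ee_pos: [504.5, 93.7, 146.1]
ee_rot: [-180.0, 0.2, 31.5]
force: [0.1, -1.0, -2.4]
gripper_width: 19.7
gripper_force: 50.0
```

```bash
python3 st.py
```

```text
{'time_s': 10.68, 'ee_pos': [504.5, 93.72, 146.11], 'ee_rot': [-179.97, 0.15, 31.54], 'force': [0.08, -1.05, -2.38], 'torque': [-0.05, 0.03, -0.04], 'gripper_width': 19.68} j1 9.3 j6 67.7 e6 1.08
```

Emit:
send_rows(targets="-0.02 0.035 0 0 0 0 10;-0.04 0.069 0 0 0 0 10;-0.04 0.069 0 0 0 0 10;-0.04 0.069 0.03 0 0 0 10;-0.04 0.069 0.06 0 0 0 10;-0.04 0.069 0.085 0 0 0 10;-0.04 0.069 0.093 0 0 0 10;-0.04 0.069 0.093 0 0 0 10;-0.04 0.069 0.093 0 0 0 10;-0.04 0.069 0.093 0 0 0 10")

```text
time_s: 11.52
ee_pos: [509.1, 16.5, 55.3]
ee_rot: [179.9, -0.1, 31.5]
force: [0.5, -0.6, -2.5]
gripper_width: 19.9
gripper_force: 50.0
```

```bash
python3 st.py;python3 - <<'E'
from h import *
f=eyes.grab_frame('wrist'); np.save('pics/w4.npy',f,allow_pickle=True); im=f['image']
cv2.imwrite('pics/w4.png',cv2.resize(im,(800,600),interpolation=cv2.INTER_CUBIC))
E
```

```text
{'time_s': 11.52, 'ee_pos': [509.13, 16.49, 55.29], 'ee_rot': [179.91, -0.14, 31.48], 'force': [0.52, -0.59, -2.5], 'torque': [-0.05, 0.07, -0.02], 'gripper_width': 19.89} j1 0.6 j6 59.1 e6 -0.0
```

View pics/w4.png

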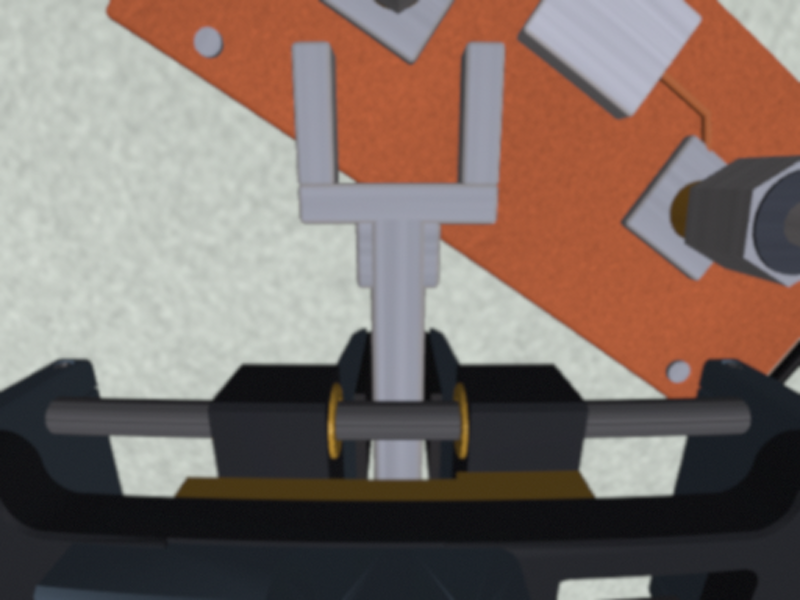

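Wrist view: the wrench is held straight, with its inner jaw edges at (333,45) and (466,45), throat line at y≈184, and nut bottom just ahead at (400,5). I'll cast for the real jaw point.

```bash
python3 - <<'E'
from h import *
f=np.load('pics/w4.npy',allow_pickle=True).item(); s=.64
P=cast(f,np.array([(331,44),(467,44),(336,182),(460,183),(293,44),(504,44)])*s,76.3)[:,:2]; 
t=np.array([509.13,16.49]); a=np.radians(31.5); R2=np.array([[np.cos(a),np.sin(a)],[-np.sin(a),np.cos(a)]])
print(((P-t)@R2.T).round(1)); print('nut',R2@(np.array([646.5,101.3])-t))
# flange near corner at z28
print('flange corner',cast(f,[np.array((411,62))*s],28))
c=np.array([646.5,101.3]); b=np.radians(-2.3)
for sx,sy in [(-1,-1),(-1,1)]: print(c+25*np.array([sx*np.cos(b)-sy*np.sin(b),sx*np.sin(b)+sy*np.cos(b)]))
E
```

```text
[[120.7  20.5]
 [120.7 -22.7]
 [ 77.9  20.2]
 [ 77.5 -21.7]
 [120.9  32.6]
 [120.9 -34.5]]
nut [161.44028265   0.5367845 ]
flange corner [[620.96777654  77.52647551  28.        ]]
[620.51684531  77.32343494]
[622.52343494 127.28315469]
```

Emit:
send_rows(targets="0.006 -0.0013 0.001 0 0 0 10;0.012 -0.0013 0.001 0 0 0 10;0.018 -0.0013 0.001 0 0 0 10;0.024 -0.0013 0.001 0 0 0 10;0.03 -0.0013 0.001 0 0 0 10;0.036 -0.0013 0.001 0 0 0 10;0.041 -0.0013 0.001 0 0 0 10;0.046 -0.0013 0.001 0 0 0 10;0.05 -0.0013 0.001 0 0 0 10;0.054 -0.0013 0.001 0 0 0 10;0.057 -0.0013 0.001 0 0 0 10;0.057 -0.0013 0.001 0 0 0 10")

```text
time_s: 12.57
ee_pos: [556.4, 47.4, 52.9]
ee_rot: [180.0, -0.0, 31.5]
force: [-0.1, 0.3, -2.5]
gripper_width: 19.5
gripper_force: 50.0
```

```bash
python3 st.py
```

```text
{'time_s': 12.57, 'ee_pos': [556.4, 47.4, 52.93], 'ee_rot': [179.98, -0.03, 31.46], 'force': [-0.13, 0.33, -2.46], 'torque': [-0.07, 0.06, -0.02], 'gripper_width': 19.53} j1 3.7 j6 62.2 e6 0.02
```

Emit:
send_rows(targets="0.0001 -0.0037 0 0 0 2 10;0.0003 -0.0073 0 0 0 4 10;0.0006 -0.011 0 0 0 6 10;0.001 -0.0146 0 0 0 8 10;0.0016 -0.0182 0 0 0 10 10;0.0023 -0.0218 0 0 0 12 10;0.0031 -0.0254 0 0 0 14 10;0.0041 -0.0289 0 0 0 16 10;0.0051 -0.0324 0 0 0 18 10;0.0063 -0.0359 0 0 0 20 10;0.0077 -0.0393 0 0 0 22 10;0.0091 -0.0427 0 0 0 24 10", grip_force=60)

```text
time_s: 13.57
ee_pos: [543.4, 86.9, 53.2]
ee_rot: [179.8, -0.2, 7.6]
force: [5.6, -5.2, -4.7]
gripper_width: 19.4
gripper_force: 60.0
```

```bash
python3 st.py
```

```text
{'time_s': 13.57, 'ee_pos': [543.4, 86.88, 53.25], 'ee_rot': [179.79, -0.25, 7.56], 'force': [5.56, -5.2, -4.73], 'torque': [-0.94, -0.62, 0.62], 'gripper_width': 19.37} j1 8.0 j6 90.6 e6 0.19
```

Emit:
send_rows(targets="0.0001 -0.0036 0 0 0 2 10;0.0003 -0.0073 0 0 0 4 10;0.0006 -0.0109 0 0 0 6 10;0.001 -0.0145 0 0 0 8 10;0.0016 -0.0181 0 0 0 10 10")

```text
time_s: 13.98
ee_pos: [542.5, 104.8, 53.2]
ee_rot: [179.8, -0.3, -2.4]
force: [6.3, -5.1, -5.1]
gripper_width: 19.6
gripper_force: 60.1
```

```bash
python3 st.py
```

```text
{'time_s': 13.98, 'ee_pos': [542.52, 104.8, 53.19], 'ee_rot': [179.81, -0.26, -2.43], 'force': [6.29, -5.09, -5.15], 'torque': [-0.97, -0.59, 0.56], 'gripper_width': 19.61} j1 9.9 j6 102.5 e6 0.2
```

Emit:
send_rows(targets="0.0001 -0.0036 0 0 0 2 10;0.0003 -0.0072 0 0 0 4 10")

```text
time_s: 14.15
ee_pos: [543.0, 111.9, 53.1]
ee_rot: [179.8, -0.3, -6.4]
force: [4.4, -5.2, -5.7]
gripper_width: 19.6
gripper_force: 60.1
```

```bash
python3 st.py
```

```text
{'time_s': 14.15, 'ee_pos': [543.03, 111.93, 53.15], 'ee_rot': [179.83, -0.26, -6.43], 'force': [4.43, -5.24, -5.67], 'torque': [-1.04, -0.56, 0.64], 'gripper_width': 19.61} j1 10.6 j6 107.2 e6 0.24
```

Emit:
send_rows(targets="0.0001 -0.0036 0 0 0 2 10;0.0003 -0.0072 0 0 0 4 10")

```text
time_s: 14.32
ee_pos: [543.7, 118.7, 53.1]
ee_rot: [179.8, -0.2, -10.4]
force: [3.2, -8.2, -3.9]
gripper_width: 20.1
gripper_force: 60.1
```

```bash
python3 st.py
```

```text
{'time_s': 14.32, 'ee_pos': [543.68, 118.74, 53.08], 'ee_rot': [179.79, -0.22, -10.38], 'force': [3.22, -8.24, -3.86], 'torque': [-1.24, -0.42, 0.95], 'gripper_width': 20.07} j1 11.3 j6 111.9 e6 0.53
```

Emit:
send_rows(targets="0 -0.0018 0 0 0 1 10;0.0001 -0.0036 0 0 0 2 10;0.0001 -0.0036 0 0 0 2 10;0.0001 -0.0036 0 0 0 2 10")

```text
time_s: 14.65
ee_pos: [543.9, 122.0, 53.1]
ee_rot: [179.8, -0.2, -12.2]
force: [2.8, -7.4, -2.6]
gripper_width: 19.6
gripper_force: 60.1
```

```bash
python3 st.py;python3 - <<'E'
from h import *
f=eyes.grab_frame('wrist'); np.save('pics/w5.npy',f,allow_pickle=True); im=f['image']
cv2.imwrite('pics/w5.png',cv2.resize(im,(640,480),interpolation=cv2.INTER_CUBIC))
E
```

```text
{'time_s': 14.65, 'ee_pos': [543.91, 122.01, 53.08], 'ee_rot': [179.76, -0.18, -12.23], 'force': [2.78, -7.45, -2.55], 'torque': [-1.13, -0.32, 0.99], 'gripper_width': 19.59} j1 11.6 j6 114.1 e6 1.02
```

View pics/w5.png

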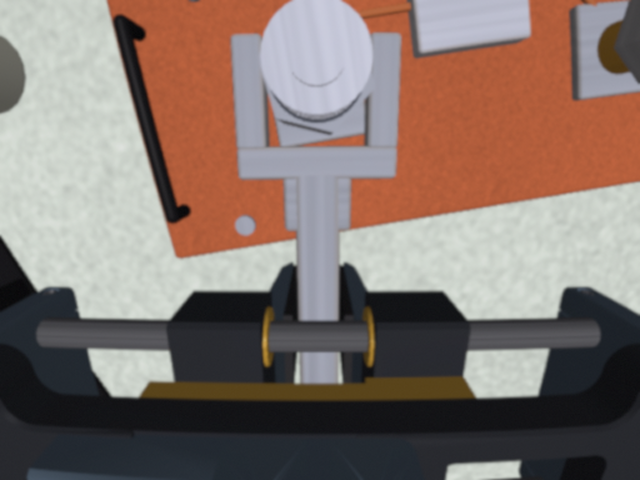

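Wrist view: the jaw straddles the nut under the load disk at (317,60), and the wrench is straight in the grip. The torque has risen to about 1.75 N m; I'll pull a little more to confirm it is solid.

Emit:
send_rows(targets="0 -0.0018 0 0 0 1 10;0.0001 -0.0036 0 0 0 2 10;0.0002 -0.0054 0 0 0 3 10;0.0002 -0.0054 0 0 0 3 10")

```text
time_s: 15.03
ee_pos: [544.5, 126.8, 53.0]
ee_rot: [179.7, -0.1, -15.2]
force: [0.4, -8.7, -1.6]
gripper_width: 19.5
gripper_force: 60.3
```

```bash
python3 st.py; python3 - <<'E'
from h import *
f=eyes.grab_frame('wrist'); np.save('pics/w6.npy',f,allow_pickle=True)
for n in('w5','w6'):
    f=np.load(f'pics/{n}.npy',allow_pickle=True).item(); g=cv2.cvtColor(f['image'],6)[80:125,205:305]
    L=cv2.createLineSegmentDetector().detect(cv2.resize(g,None,fx=4,fy=4,interpolation=2))[0].reshape(-1,4)/4+[205,80]*2
    A=cam(f)
    for l in L:
        if np.hypot(l[2]-l[0],l[3]-l[1])>9:
            P=cast(f,l.reshape(2,2),84); d=P[1]-P[0]; print(n,l.round(1),'z84 ang',np.degrees(np.arctan2(d[1],d[0])).round(1)%180,P[:,:2].round(0).tolist())
E
```

```text
{'time_s': 15.03, 'ee_pos': [544.47, 126.81, 52.99], 'ee_rot': [179.67, -0.11, -15.16], 'force': [0.38, -8.74, -1.64], 'torque': [-1.37, -0.15, 1.36], 'gripper_width': 19.47} j1 12.1 j6 117.6 e6 1.46
w5 [276.   86.6 283.1  79.9] z84 ang 120.4 [[632.0, 93.0], [634.0, 89.0]]
w5 [291.5 108.9 291.6  80.2] z84 ang 169.4 [[620.0, 87.0], [633.0, 85.0]]
w5 [263.7 108.1 223.1  97.9] z84 ang 64.0 [[623.0, 101.0], [632.0, 119.0]]
w5 [258.9  98.4 243.   97.2] z84 ang 73.7 [[628.0, 102.0], [630.0, 110.0]]
w5 [223.7  95.2 265.3 105.7] z84 ang 64.1 [[633.0, 118.0], [624.0, 100.0]]
w5 [227.5  83.5 235.9  89.9] z84 ang 41.69999999999999 [[638.0, 115.0], [634.0, 112.0]]
w5 [235.9  94.3 223.9  85. ] z84 ang 40.6 [[632.0, 113.0], [638.0, 117.0]]
w5 [267.7  95.6 258.   98. ] z84 ang 91.4 [[628.0, 98.0], [628.0, 103.0]]
w5 [282.4  85.1 272.1  93.6] z84 ang 116.3 [[632.0, 90.0], [629.0, 95.0]]
w5 [212.5 117.  210.9  80.1] z84 ang 168.4 [[624.0, 126.0], [641.0, 123.0]]
w5 [238.2  92.3 249.9  95.4] z84 ang 63.400000000000006 [[633.0, 111.0], [630.0, 106.0]]
w5 [295.3  80.1 294.5 116.1] z84 ang 168.3 [[633.0,
[... 678 characters left out ...]
629.0, 96.0], [628.0, 101.0]]
w6 [279.8  85.5 272.6  91.3] z84 ang 112.9 [[631.0, 92.0], [629.0, 96.0]]
w6 [290.8 103.9 291.2  80.1] z84 ang 165.6 [[621.0, 88.0], [632.0, 86.0]]
w6 [211.7 117.3 210.1  80.1] z84 ang 165.5 [[625.0, 128.0], [642.0, 123.0]]
w6 [245.1  93.6 255.5  94.7] z84 ang 68.8 [[631.0, 109.0], [630.0, 104.0]]
w6 [246.4  90.  255.8  90.6] z84 ang 71.2 [[633.0, 108.0], [631.0, 103.0]]
w6 [294.6  80.1 293.8 115.8] z84 ang 165.2 [[631.0, 84.0], [615.0, 88.0]]
w6 [256.6  90.  266.1  88.1] z84 ang 86.1 [[631.0, 103.0], [631.0, 98.0]]
w6 [285.8 117.3 270.5 117.3] z84 ang 74.8 [[615.0, 92.0], [617.0, 100.0]]
w6 [248.6 117.3 236.1 118. ] z84 ang 78.1 [[620.0, 110.0], [621.0, 116.0]]
```

The nut's edge has turned about 29–30° from before and now barely moves as torque climbs to 2.3 N m, so it is solid. I'll back off to align the jaw with the flats before sliding out.

Emit:
send_rows(targets="0.0001 0.0035 0 0 0 -2.3 10;0.0003 0.007 0 0 0 -4.6 10;0.0008 0.011 0 0 0 -7 10;0.0014 0.0153 0 0 0 -9.3 10;0.0021 0.019 0 0 0 -11.6 10;0.003 0.023 0 0 0 -14 10;0.0035 0.025 0 0 0 -15 10;0.0035 0.025 0 0 0 -15 10")

```text
time_s: 15.75
ee_pos: [541.2, 102.6, 53.2]
ee_rot: [179.9, -0.0, -0.6]
force: [0.3, -5.3, -1.4]
gripper_width: 19.6
gripper_force: 60.0
```

```bash
python3 st.py; python3 - <<'E'
from h import *
f=eyes.grab_frame('wrist'); np.save('pics/w7.npy',f,allow_pickle=True)
g=cv2.cvtColor(f['image'],6)[70:125,205:305]
L=cv2.createLineSegmentDetector().detect(cv2.resize(g,None,fx=4,fy=4,interpolation=2))[0].reshape(-1,4)/4+[205,70]*2
for l in L:
    if np.hypot(l[2]-l[0],l[3]-l[1])>14:
        P=cast(f,l.reshape(2,2),84); d=P[1]-P[0]; print(l.round(1),'z84 ang',np.degrees(np.arctan2(d[1],d[0])).round(1)%180,P[:,:2].round(0).tolist())
E
```

```text
{'time_s': 15.75, 'ee_pos': [541.22, 102.61, 53.17], 'ee_rot': [179.89, -0.04, -0.62], 'force': [0.33, -5.26, -1.36], 'torque': [-0.96, -0.12, -0.5], 'gripper_width': 19.57} j1 9.6 j6 100.3 e6 -0.64
[281.   84.1 291.4  72.9] z84 ang 136.2 [[634.0, 89.0], [639.0, 84.0]]
[225.3  93.8 267.9 104.9] z84 ang 75.2 [[630.0, 116.0], [625.0, 95.0]]
[265.9 107.3 226.5  97. ] z84 ang 75.1 [[623.0, 96.0], [629.0, 115.0]]
[233.   89.8 223.1  79. ] z84 ang 42.8 [[632.0, 112.0], [637.0, 117.0]]
[277.2  91.6 261.9  97.3] z84 ang 109.1 [[631.0, 91.0], [628.0, 98.0]]
[288.9  80.2 276.9  91.6] z84 ang 132.3 [[636.0, 85.0], [631.0, 91.0]]
[214.5 116.7 213.3  70.1] z84 ang 179.0 [[619.0, 122.0], [641.0, 121.0]]
[215.9  70.  219.3  84. ] z84 ang 12.199999999999989 [[641.0, 120.0], [635.0, 119.0]]
[298.   77.  296.5 117. ] z84 ang 179.2 [[637.0, 81.0], [619.0, 81.0]]
[248.9  90.1 263.6  90.7] z84 ang 87.3 [[632.0, 105.0], [631.0, 97.0]]
[219.1  94.5 218.9 109.5] z84 ang 176.9 [[630.0, 119.0], [623.0, 119.0]]
[220.8 110.4 243.6 110.9] z84 ang 87.9 [[622.0, 118.0], [622.0, 107.0]]
[243.6 111.3 273.6 111.8] z84 ang 88.4 [[622.0, 107.0], [621.0, 93.0]]
[293.4 115.5 293.3  93.3] z84 ang 1.5 [[619.0, 83.0], [630.0, 83.0]]
```

The edge line seems to follow the wrench, so I'll compare the last two frames side by side.

```bash
python3 - <<'E'
from h import *
o=[]
for n in('w2','w6','w7'):
    f=np.load(f'pics/{n}.npy',allow_pickle=True).item(); im=f['image']
    c=im[150:220,220:285] if n=='w2' else im[5:125,200:310]
    o.append(cv2.resize(c,(390 if n!='w2' else 1,426),interpolation=2))
cv2.imwrite('pics/cmp.png',np.hstack(o[1:]))
E
```

```text
(no output)
```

View pics/cmp.png

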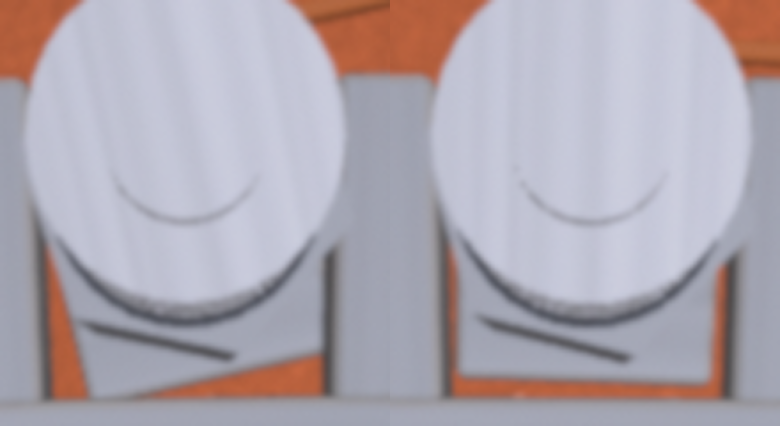

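Left (loaded) and right (backed off): the nut's near edge, (75,320)–(235,357), keeps the same angle to the jaw in both. The nut therefore followed the wrench back about 12°. I'll swing it back up solid and then draw the wrench straight off without unwinding.

Emit:
send_rows(targets="0 -0.0035 0 0 0 2 10;0.0003 -0.007 0 0 0 4 10;0.0008 -0.0105 0 0 0 6 10;0.0014 -0.0135 0 0 0 8 10;0.002 -0.017 0 0 0 10 10;0.0025 -0.0194 0 0 0 11.6 10;0.003 -0.0215 0 0 0 13 10;0.0033 -0.023 0 0 0 14 10;0.0033 -0.023 0 0 0 14 10")

```text
time_s: 16.55
ee_pos: [544.2, 125.4, 53.0]
ee_rot: [179.7, -0.0, -14.2]
force: [-1.4, -6.1, -1.6]
gripper_width: 19.7
gripper_force: 60.2
```

```bash
python3 st.py; cat > ed.py <<'E'
from h import *
f=eyes.grab_frame('wrist'); u,v=proj(f,[[646.5,101.3,84]])[0].astype(int); print(u,v)
y0=max(v-60,0); x0=u-60
g=cv2.cvtColor(f['image'],6)[y0:v+70,x0:u+60]
L=cv2.createLineSegmentDetector().detect(cv2.resize(g,None,fx=4,fy=4,interpolation=2))[0].reshape(-1,4)/4+[x0,y0]*2
for l in L:
    P=cast(f,l.reshape(2,2),84)[:,:2]; d=P[1]-P[0]; m=P.mean(0)-[646.5,101.3]
    if np.hypot(*d)>9 and np.hypot(*m)<27: print(l.round(1),'ang',np.degrees(np.arctan2(d[1],d[0])).round(1)%180,np.hypot(*d).round(1),'mid r',np.hypot(*m).round(1),'at',np.degrees(np.arctan2(m[1],m[0])).round(0))
E
python3 ed.py
```

```text
{'time_s': 16.55, 'ee_pos': [544.18, 125.43, 53.02], 'ee_rot': [179.73, -0.05, -14.22], 'force': [-1.43, -6.07, -1.59], 'torque': [-1.0, 0.07, 1.13], 'gripper_width': 19.73} j1 12.0 j6 116.4 e6 1.29
251 57
[264.4 106.9 223.6  97.8] ang 63.5 20.3 mid r 21.0 at 155.0
[223.6  95.  266.1 104.4] ang 63.7 21.0 mid r 19.6 at 156.0
[291.4 105.8 291.4  77.7] ang 167.4 13.0 mid r 24.6 at -144.0
[212.2 117.3 209.9  66.7] ang 166.5 23.4 mid r 25.4 at 115.0
```

Emit:
send_rows(targets="-0.003 0 0 0 0 0 10;-0.006 0 0 0 0 0 10;-0.01 0 0 0 0 0 10;-0.014 0 0 0 0 0 10;-0.018 0 0 0 0 0 10;-0.018 0 0 0 0 0 10")

```text
time_s: 17.1
ee_pos: [542.1, 127.4, 56.2]
ee_rot: [-179.9, -1.9, -14.2]
force: [29.5, -21.4, -10.9]
gripper_width: 19.9
gripper_force: 60.0
```

```bash
python3 st.py; python3 ed.py
```

```text
{'time_s': 17.1, 'ee_pos': [542.09, 127.45, 56.25], 'ee_rot': [-179.9, -1.9, -14.22], 'force': [29.51, -21.37, -10.91], 'torque': [-3.69, -4.47, -0.02], 'gripper_width': 19.95} j1 12.5 j6 117.4 e6 0.07
254 52
[267.  103.2 230.6  95.3] ang 63.8 18.8 mid r 22.4 at 158.0
[226.2  89.1 269.7  98.6] ang 63.900000000000006 22.4 mid r 19.8 at 156.0
[298.8  28.4 291.1   8.7] ang 9.5 9.7 mid r 25.0 at -65.0
[291.8 103.  292.5  74.2] ang 165.9 13.9 mid r 25.4 at -146.0
[269.4  97.8 284.6  80.6] ang 123.6 11.2 mid r 20.6 at -161.0
[215.  113.  213.6  60.1] ang 165.7 25.4 mid r 25.9 at 114.0
[290.3  77.5 271.6  98.9] ang 124.2 13.8 mid r 21.4 at -156.0
```

The jaw is pinched on the nut's corners: the pull is 36 N and there is still 1.4 N m of clockwise load. I'll ease off the twist while keeping the pull.

Emit:
send_rows(targets="0 0.002 0 0 0 0 10;0 0.004 0 0 0 -1 10;0 0.006 0 0 0 -2 10;0 0.006 0 0 0 -2 10")

```text
time_s: 17.48
ee_pos: [541.3, 123.9, 56.4]
ee_rot: [-179.7, -1.9, -12.4]
force: [30.1, -13.6, -10.5]
gripper_width: 20.0
gripper_force: 60.0
```

```bash
cat >> st.py <<'E'
N=np.array([646.5,101.3]); r=s['ee_pos'][:2]-N; a=np.radians(s['ee_rot'][2]); x=np.array([np.cos(a),np.sin(a)]); y=np.array([np.sin(a),-np.cos(a)])
print('cw moment at nut',((r[0]*s['force'][1]-r[1]*s['force'][0])/1000+s['torque'][2]).round(2),'nut in tool x,y',(-r@x).round(1),(-r@y).round(1),'F tool x,y',(s['force'][:2]@x).round(1),(s['force'][:2]@y).round(1))
E
python3 st.py; python3 ed.py | grep "at 15"
```

```text
{'time_s': 17.48, 'ee_pos': [541.32, 123.92, 56.45], 'ee_rot': [-179.67, -1.89, -12.39], 'force': [30.11, -13.56, -10.55], 'torque': [-2.06, -4.37, -0.15], 'gripper_width': 20.02} j1 12.0 j6 114.8 e6 -0.17
cw moment at nut 0.6 nut in tool x,y 107.6 -0.5 F tool x,y 32.3 6.8
[224.9  88.9 268.7  98.9] ang 65.1 22.6 mid r 19.8 at 157.0
```

Emit:
send_rows(targets="-0.004 0.002 0 0 0 -0.5 10;-0.008 0.002 0 0 0 -1 10;-0.012 0.002 0 0 0 -1 10;-0.012 0.002 0 0 0 -1 10;-0.012 0.002 0 0 0 -1 10;-0.012 0.002 0 0 0 -1 10")

```text
time_s: 18.03
ee_pos: [537.2, 123.9, 59.1]
ee_rot: [-179.5, -2.9, -11.4]
force: [42.1, -20.9, -9.8]
gripper_width: 19.3
gripper_force: 60.0
```

```bash
python3 st.py; python3 ed.py | grep "at 15"
```

```text
{'time_s': 18.03, 'ee_pos': [537.17, 123.85, 59.1], 'ee_rot': [-179.54, -2.87, -11.38], 'force': [42.14, -20.86, -9.79], 'torque': [-3.56, -6.78, -0.71], 'gripper_width': 19.28} j1 12.2 j6 114.3 e6 -0.52
cw moment at nut 0.62 nut in tool x,y 111.6 0.5 F tool x,y 45.4 12.1
[226.8  80.4 269.1  90.9] ang 65.0 22.5 mid r 19.8 at 157.0
```

Emit:
send_rows(targets="-0.003 0.003 0 0 0 0 10;-0.003 0.003 0 0 0 0 10;-0.003 0.003 0 0 0 0 10;-0.003 0.003 0 0 0 0 10;-0.003 0.003 0 0 0 0 10;-0.003 0.003 0 0 0 0 10")

```text
time_s: 18.58
ee_pos: [535.7, 123.1, 59.7]
ee_rot: [-179.4, -3.1, -11.3]
force: [44.6, -16.3, -10.7]
gripper_width: 19.7
gripper_force: 60.0
```

```bash
cat > th.py <<'E'
from h import *
f=eyes.grab_frame('wrist'); g=cv2.cvtColor(f['image'],6)
L=cv2.createLineSegmentDetector().detect(cv2.resize(g[20:160,180:320],None,fx=4,fy=4,interpolation=2))[0].reshape(-1,4)/4+[180,20]*2
print([l.round(1).tolist() for l in L if abs(l[3]-l[1])<1.5 and abs(l[0]-l[2])>12])
E
python3 st.py; python3 ed.py | grep "at 15"; python3 th.py
```

```text
{'time_s': 18.58, 'ee_pos': [535.71, 123.06, 59.69], 'ee_rot': [-179.35, -3.1, -11.31], 'force': [44.62, -16.27, -10.65], 'torque': [-2.78, -7.16, -0.15], 'gripper_width': 19.66} j1 12.1 j6 114.0 e6 -0.02
cw moment at nut 0.68 nut in tool x,y 112.9 -0.4 F tool x,y 46.9 7.2
[224.6  77.8 267.4  88.6] ang 65.0 22.9 mid r 19.8 at 157.0
[[268.0, 106.7, 244.2, 107.2], [197.0, 130.9, 229.2, 130.8], [280.5, 130.8, 313.0, 130.8]]
```

Emit:
send_rows(targets="0.002 0.003 0 0 0 -1 10;0.004 0.005 0 0 0 -1.7 10;0.004 0.005 0 0 0 -1.7 10;0.004 0.005 0 0 0 -1.7 10")

```text
time_s: 19.02
ee_pos: [534.9, 119.4, 59.6]
ee_rot: [-179.3, -2.7, -9.7]
force: [34.8, -6.2, -4.0]
gripper_width: 19.7
gripper_force: 60.0
```

```bash
python3 st.py; python3 ed.py | grep "at 15"; python3 th.py
```

```text
{'time_s': 19.02, 'ee_pos': [534.94, 119.44, 59.56], 'ee_rot': [-179.33, -2.69, -9.69], 'force': [34.79, -6.23, -4.02], 'torque': [-1.07, -5.94, 0.14], 'gripper_width': 19.71} j1 11.6 j6 111.6 e6 0.24
cw moment at nut 0.2 nut in tool x,y 113.0 -0.9 F tool x,y 35.3 0.3
[222.3  76.9 266.1  88.9] ang 65.4 23.4 mid r 19.8 at 157.0
[[259.6, 80.8, 244.8, 79.8], [257.0, 106.7, 240.8, 107.2], [233.6, 105.4, 245.8, 104.4], [280.5, 130.8, 313.3, 130.8], [196.4, 131.0, 228.6, 130.9]]
```

Emit:
send_rows(targets="0 0.002 0 0 0 -1 10;0 0.004 0 0 0 -2 10;0 0.006 0 0 0 -3 10;0 0.006 0 0 0 -3 10;0 0.006 0 0 0 -3 10")

```text
time_s: 19.53
ee_pos: [527.2, 114.2, 58.6]
ee_rot: [-179.5, -1.9, -6.7]
force: [19.7, -0.3, 2.7]
gripper_width: 19.5
gripper_force: 60.0
```

```bash
python3 st.py; python3 ed.py | grep "at 15"; python3 th.py
```

```text
{'time_s': 19.53, 'ee_pos': [527.23, 114.21, 58.56], 'ee_rot': [-179.54, -1.95, -6.72], 'force': [19.69, -0.29, 2.71], 'torque': [-0.17, -4.17, 0.34], 'gripper_width': 19.55} j1 11.1 j6 108.0 e6 0.36
cw moment at nut 0.12 nut in tool x,y 120.0 -1.1 F tool x,y 19.6 -2.0
[219.5  60.7 263.   75.2] ang 65.5 23.0 mid r 19.8 at 157.0
[[259.0, 66.4, 243.3, 65.2], [247.7, 51.6, 260.4, 50.9], [277.3, 107.3, 263.6, 107.1], [280.8, 130.8, 313.0, 130.8]]
```

The jaw is sliding off and the nut is staying put (edge at 65.5°). I'll keep going.

Emit:
send_rows(targets="-0.005 0 0 0 0 0 10;-0.01 0 0 0 0 0 10;-0.015 0 0 0 0 0 10;-0.02 0 0 0 0 0 10;-0.02 0 0 0 0 0 10")

```text
time_s: 20.05
ee_pos: [489.3, 115.1, 52.3]
ee_rot: [179.9, 0.2, -6.8]
force: [-0.3, -0.4, -2.7]
gripper_width: 19.4
gripper_force: 60.0
```

```bash
python3 st.py; python3 ed.py | grep -E "at 15|at 14"; python3 th.py
```

```text
{'time_s': 20.05, 'ee_pos': [489.3, 115.05, 52.26], 'ee_rot': [179.93, 0.21, -6.83], 'force': [-0.3, -0.38, -2.66], 'torque': [0.03, 0.2, -0.03], 'gripper_width': 19.41} j1 11.9 j6 108.7 e6 0.02
cw moment at nut 0.04 nut in tool x,y 157.7 -5.0 F tool x,y -0.3 0.4
[[228.3, 133.6, 197.7, 133.4], [313.3, 133.3, 280.8, 133.6], [193.6, 122.5, 180.1, 123.8]]
```

Free. I'll measure how far the wrench slipped or tilted in the grip.

```bash
python3 - <<'E'
from h import *
f4=np.load('pics/w4.npy',allow_pickle=True).item(); f=eyes.grab_frame('wrist'); np.save('pics/w8.npy',f,allow_pickle=True)
for n,F in(('w4',f4),('now',f)):
    g=cv2.cvtColor(F['image'],6)
    L=cv2.createLineSegmentDetector().detect(cv2.resize(g[10:230,170:335],None,fx=4,fy=4,interpolation=2))[0].reshape(-1,4)/4+[170,10]*2
    print(n); 
    for l in L:
        d=np.hypot(l[2]-l[0],l[3]-l[1])
        if d>20: print(l.round(1), np.degrees(np.arctan2(l[3]-l[1],l[2]-l[0])).round(1))
E
```

```text
w4
[216.6 230.2 226.9 211.4] -61.2
[189.2  90.5 169.9  77.5] -145.8
[335.1 190.1 281.2 152.9] -145.4
[237.5 210.2 236.8 184.5] -91.6
[228.1 182.  227.4 144.5] -91.1
[298.5  30.4 295.7 116.7] 91.9
[221.7  10.  262.7  39.1] 35.4
[213.8 117.  211.3  29.8] -91.6
[272.5 184.8 271.7 209.9] 91.9
[218.  143.7 194.5 143.8] 179.6
[281.8 155.5 281.6 181.4] 90.5
now
[216.6 230.2 226.4 212.5] -61.0
[282.5 211.9 292.5 230.1] 61.2
[313.  133.3 280.5 133.7] 179.4
[228.3 133.6 197.  133.4] -179.7
[193.9 123.7 170.1 125.9] 174.8
[256.6  15.9 236.4  10.9] -166.1
[237.8 210.5 237.4 173.9] -90.5
[228.9 171.7 227.9 134.8] -91.5
[217.9  34.7 288.   28.8] -4.8
[271.8 174.5 271.8 209.8] 90.1
[295.1  28.  293.8 106.7] 90.9
[215.4 106.7 214.4  31.1] -90.8
[280.8 145.2 280.7 170.8] 90.0
```

```bash
python3 - <<'E'
from h import *
from scipy.optimize import least_squares
s=env.state(); T=s['ee_pos']; Rt=rot(s['ee_rot']); f=np.load('pics/w8.npy',allow_pickle=True).item(); f4=np.load('pics/w4.npy',allow_pickle=True).item()
def pts(p,F,T,Rt):
    d,th,h=p; X=np.array([50,50,36,36.])-75+101.5+d; Y=np.array([-21.5,21.5,-34.5,34.5])
    c,sn=np.cos(th),np.sin(th); H=14+7+h
    x=X*c-7*sn*0; P=np.c_[x,Y,-H+X*sn]
    return proj(F,T+P@Rt.T)
def fit(F,T,Rt,o): 
    o=np.array(o,float); r=least_squares(lambda p:np.r_[(pts(p,F,T,Rt)-o)[:2].ravel(),(pts(p,F,T,Rt)-o)[2:].ravel()],[0,0,0]); print(r.x*[1,57.3,1],r.cost, r.fun.round(1))
fit(f4,np.array([509.13,16.49,55.29]),rot([179.91,-.14,31.48]),[(213.8,117),(295.7,117),(192.3,143.7),(318,143.7)])
fit(f,T,Rt,[(215.4,106.7),(293.8,106.7),(196.8,133.5),(313.2,133.4)])
E
```

```text
[ 1.57482156 -6.82677772 -9.38714523] 5.539433370112879 [-1.2  0.2 -1.7  0.2 -2.  -0.2 -1.6 -0.3]
[  6.71201889  -8.67088657 -23.73518318] 3.8067098833434505 [ 1.2  0.9 -0.7  0.9 -1.2 -1.   0.9 -0.9]
```

```bash
python3 - <<'E'
from h import *
from scipy.optimize import least_squares
s=env.state(); f=np.load('pics/w8.npy',allow_pickle=True).item(); f4=np.load('pics/w4.npy',allow_pickle=True).item()
def pts(p,F,T,Rt):
    X=np.array([50,50,36,36.])+26.5+p[0]; Y=np.array([-21.5,21.5,-34.5,34.5])+p[2]
    return proj(F,T+np.c_[X*np.cos(p[1]),Y,-21+X*np.sin(p[1])]@Rt.T)
for F,T,Rt,o in [(f4,np.array([509.13,16.49,55.29]),rot([179.91,-.14,31.48]),[(213.8,117),(295.7,117),(192.3,143.7),(318,143.7)]),(f,s['ee_pos'],rot(s['ee_rot']),[(215.4,106.7),(293.8,106.7),(196.8,133.5),(313.2,133.4)])]:
    r=least_squares(lambda p:(pts(p,F,T,Rt)-np.array(o)).ravel(),[0,0,0]); print(r.x*[1,57.3,1],r.fun.round(1))
E
```

```text
[1.10632357 0.98260639 0.87832873] [ 0.8  0.1 -0.4  0.  -0.7 -0.   0.3 -0.1]
[ 6.95835328  9.44876457 -0.01473634] [ 1.7  0.9 -1.3  0.9 -1.9 -1.   1.5 -0.9]
```

Emit:
send_rows(targets="-0.005 0 -0.03 0 0 0 10;-0.01 0 -0.06 0 0 0 10;-0.01 -0.01 -0.09 0 0 0 10;-0.012 -0.03 -0.1 0 0 -3 10;-0.014 -0.06 -0.1 0 0 -6 10;-0.016 -0.09 -0.1 0 0 -9 10;-0.018 -0.12 -0.1 0 0 -12 10;-0.02 -0.15 -0.1 0 0 -15 10;-0.021 -0.18 -0.1 0 0 -18 10;-0.022 -0.205 -0.1 0 0 -19.2 10;-0.023 -0.223 -0.1 0 0 -19.2 10;-0.023 -0.223 -0.1 0 0 -19.2 10")

```text
time_s: 21.2
ee_pos: [496.0, 343.2, 152.4]
ee_rot: [-179.9, -0.1, 12.5]
force: [0.7, -0.2, -3.1]
gripper_width: 19.3
gripper_force: 60.0
```

Emit:
send_rows(targets="0 0 0 0 3 0 10;0 0 0 0 6.5 0 10;0 0 0 0 6.5 0 10")

```text
time_s: 21.45
ee_pos: [493.3, 338.1, 152.3]
ee_rot: [179.9, -6.4, 12.4]
force: [-1.0, 0.2, -3.7]
gripper_width: 19.5
gripper_force: 60.0
```

```bash
python3 st.py; python3 - <<'E'
from h import *
s=env.state(); Rt=rot(s['ee_rot']); 
T=np.array([493.3+1.5,339.1+.3,34.]); print('tool shift to z34',Rt.T@(T-s['ee_pos'])); print(Rt.T@np.array([0,0,-6.]))
f=eyes.grab_frame('top'); fs=eyes.grab_frame('scene')
# rest check via black mask in wrist view: nut edge too
E
```

```text
{'time_s': 21.45, 'ee_pos': [493.29, 338.06, 152.27], 'ee_rot': [179.91, -6.37, 12.41], 'force': [-0.99, 0.17, -3.71], 'torque': [-0.09, 0.37, 0.0], 'gripper_width': 19.51} j1 34.7 j6 113.8 e6 0.2
cw moment at nut 0.21 nut in tool x,y 98.8 264.2 F tool x,y -0.9 -0.4
tool shift to z34 [-11.36535408  -1.17070284 117.73244352]
[-0.66541369 -0.00942647  5.96298044]
```

Emit:
send_rows(targets="-0.003 -0.0003 0.03 0 0 0 10;-0.006 -0.0006 0.06 0 0 0 10;-0.009 -0.0009 0.09 0 0 0 10;-0.0105 -0.001 0.108 0 0 0 10;-0.0114 -0.0012 0.1177 0 0 0 10;-0.0114 -0.0012 0.1177 0 0 0 10;-0.0114 -0.0012 0.1177 0 0 0 10")

```text
time_s: 22.13
ee_pos: [498.4, 341.2, 35.0]
ee_rot: [-180.0, -6.5, 12.3]
force: [0.7, 0.5, -1.9]
gripper_width: 19.4
gripper_force: 60.0
```

```bash
python3 st.py
```

```text
{'time_s': 22.13, 'ee_pos': [498.37, 341.19, 34.98], 'ee_rot': [-179.99, -6.53, 12.33], 'force': [0.7, 0.48, -1.95], 'torque': [-0.06, 0.28, 0.09], 'gripper_width': 19.38} j1 34.7 j6 114.9 e6 0.0
cw moment at nut -0.15 nut in tool x,y 93.5 266.0 F tool x,y 0.8 -0.3
```

Emit:
send_rows(targets="-0.004 0.001 0.002 0 0 0 10;-0.0042 0.001 0.004 0 0 0 10;-0.0045 0.001 0.006 0 0 0 10;-0.0045 0.001 0.0068 0 0 0 10;-0.0045 0.001 0.0068 0 0 0 10")

```text
time_s: 22.55
ee_pos: [494.3, 339.5, 28.8]
ee_rot: [-180.0, -6.6, 12.4]
force: [-0.9, -1.2, 3.9]
gripper_width: 19.5
gripper_force: 60.0
```

```bash
python3 st.py
```

```text
{'time_s': 22.55, 'ee_pos': [494.32, 339.5, 28.77], 'ee_rot': [-179.97, -6.58, 12.36], 'force': [-0.86, -1.25, 3.86], 'torque': [-0.21, 0.64, 0.05], 'gripper_width': 19.5} j1 34.8 j6 115.1 e6 0.03
cw moment at nut 0.45 nut in tool x,y 97.7 265.2 F tool x,y -1.1 1.0
```

Emit:
send_rows(targets="0 0 0 0 -1 0 10;0 0 0 0 -2 0 10;0 0 0 0 -2 0 10")

```text
time_s: 22.8
ee_pos: [494.4, 339.7, 28.8]
ee_rot: [-180.0, -4.5, 12.3]
force: [-5.8, -0.7, 6.6]
gripper_width: 19.9
gripper_force: 60.0
```

```bash
python3 st.py
```

```text
{'time_s': 22.8, 'ee_pos': [494.36, 339.68, 28.82], 'ee_rot': [-179.96, -4.49, 12.33], 'force': [-5.83, -0.7, 6.62], 'torque': [-0.08, 0.17, -0.06], 'gripper_width': 19.87} j1 34.3 j6 113.6 e6 -0.1
cw moment at nut 1.44 nut in tool x,y 97.7 265.4 F tool x,y -5.8 -0.6
```

Now both bars carry it (the moment has levelled out). I'll release and then lift.

Emit:
send_rows(targets="0 0 0 0 0 0 22;0 0 0 0 0 0 24;0 0 0 0 0 0 28;0 0 0 0 0 0 35;0 0 0 0 0 0 45;0 0 0 0 0 0 55;0 0 0 0 0 0 55;0 0 0 0 0 0 55;0 0 -0.01 0 0 0 60;0 0 -0.03 0 0 0 80;0 0 -0.06 0 0 0 100;0 0 -0.09 0 0 0 100", grip_force=10)

```text
time_s: 23.8
ee_pos: [486.5, 337.3, 118.1]
ee_rot: [180.0, -4.4, 12.4]
force: [-0.4, 0.9, 0.1]
gripper_width: 71.3
gripper_force: 0.0
```

Emit:
send_rows(targets="-0.01 0 -0.04 0 -4.5 0 100;-0.02 0 -0.08 0 -4.5 0 100;-0.03 0 -0.1 0 -4.5 0 100;-0.03 0 -0.1 0 -4.5 0 100;-0.03 0 -0.1 0 -4.5 0 100")

```text
time_s: 24.22
ee_pos: [450.3, 329.9, 216.4]
ee_rot: [-179.9, -0.2, 12.4]
force: [-0.2, 0.8, -0.4]
gripper_width: 91.2
gripper_force: 0.0
```

```bash
python3 st.py; python3 - <<'E'
from h import *
f=eyes.grab_frame('wrist'); im=f['image']; g=im.max(2).astype(int)
np.save('pics/w9.npy',f,allow_pickle=True)
# expected points of the wrench as found before (origin 526,345.5, heading 12.36) vs rest
o=np.array([526,345.5]); a=np.radians(12.36); X=np.array([np.cos(a),np.sin(a)]); Y=np.array([-X[1],X[0]])
P=lambda x,y,z:np.r_[o+x*X+y*Y,z]
L=cv2.createLineSegmentDetector().detect(cv2.cvtColor(im,6))[0].reshape(-1,4)
for n,q in [('throat',P(50,0,49)),('tipL',P(95,21.5,49)),('tipR',P(95,-21.5,49)),('rear',P(36,34.5,49)),('tail',P(-95,0,49))]: print(n,proj(f,[q])[0].round(1))
M=[]
for x in np.arange(-60,30,8):
    u,v=proj(f,[P(x,0,49)])[0]; v=int(round(v)); u=int(round(u))
    if not(0<=v<384): continue
    row=g[v,u-30:u+30]; k=np.where(row<60)[0]; l=k[k<30]; r=k[k>30]
    if len(l) and len(r): q=cast(f,[(u-30+l.max()+.5,v),(u-30+r.min()-.5,v)],49); M.append(q.mean(0)); print(x,v,q.mean(0).round(1)[:2],np.linalg.norm(q[0]-q[1]).round(1))
M=np.array(M); print('heading',np.degrees(np.arctan(np.polyfit(M[:,0],M[:,1],1)[0])))
for l in L:
    m=cast(f,l.reshape(2,2),49)[:,:2]; q=(m-o)@np.c_[X,Y]
    if np.linalg.norm(q[1]-q[0])>15 and abs(q).max()<110: print(q.round(1).tolist())
E
```

```text
{'time_s': 24.22, 'ee_pos': [450.32, 329.91, 216.45], 'ee_rot': [-179.92, -0.21, 12.38], 'force': [-0.17, 0.77, -0.43], 'torque': [0.0, -0.02, -0.01], 'gripper_width': 91.22} j1 35.1 j6 112.7 e6 0.01
cw moment at nut -0.12 nut in tool x,y 142.6 265.4 F tool x,y -0.0 -0.8
throat [255.3  72.5]
tipL [236.1  30.4]
tipR [274.6  30.4]
rear [225.6  85.4]
tail [255.2 193.8]
-60 167 [466.9 333.5] 22.4
-52 160 [475.4 335.4] 22.3
-44 154 [482.7 337. ] 22.1
-36 147 [491.1 338.8] 22.0
-28 141 [498.2 340.3] 21.9
-20 134 [506.4 342.1] 21.8
-12 127 [514.4 343.9] 21.6
-4 120 [522.5 345.7] 21.5
4 114 [529.2 347.2] 21.4
12 107 [537.2 348.3] 24.8
20 100 [545. 350.] 31.7
28 92 [553.8 351.9] 31.5
heading 11.97262015187175
[[-79.4, 23.5], [35.6, 21.6]]
[[35.7, -21.2], [-79.3, -21.1]]
[[-82.1, -22.8], [-81.1, -6.9]]
[[74.1, 22.3], [73.8, -20.2]]
[[-79.3, -9.1], [11.7, -8.6]]
[[50.8, 22.3], [73.7, 22.3]]
[[36.1, -13.7], [38.0, -29.4]]
[[14.5, 10.8], [-81.0, 10.8]]
[[38.1, 31.6], [36.2, 15.7]]
[[35.6, 15.3], [14.5, 15.8]]
[[14.6, -14.2], [35.6, -13.9]]
[[49.8, -20.5], [49.9, 22.7]]
[[79.0, -21.1], [50.8, -20.2]]
[[76.3, -19.1], [92.1, -18.9]]
[[93.4, 21.1], [76.3, 21.0]]
[[60.3, 36.6], [92.2, 35.6]]
[[92.3, -33.7], [45.3, -33.3]]
[[35.7, 35.8], [59.0, 35.7]]
```

The wrench is back in place: throat at +50 mm, head rear at +36 mm, heading 12°, flat. One last check of the nut from above.

Emit:
send_rows(targets="0.142 0.266 0 0 0 0 100;0.142 0.266 0 0 0 0 100;0.142 0.266 0 0 0 0 100;0.142 0.266 0 0 0 0 100;0.142 0.266 0 0 0 0 100;0.142 0.266 0 0 0 0 100;0.142 0.266 0 0 0 0 100;0.142 0.266 0 0 0 0 100;0.142 0.266 0 0 0 0 100;0.142 0.266 0 0 0 0 100;0.142 0.266 0 0 0 0 100")

```text
time_s: 25.18
ee_pos: [644.6, 101.4, 213.4]
ee_rot: [-179.9, 0.1, 12.4]
force: [-0.6, 0.2, -0.3]
gripper_width: 91.2
gripper_force: 0.0
```

```bash
python3 st.py; python3 ed.py; python3 - <<'E'
from h import *
a=cv2.imread('pics/top0.png').astype(int); f=eyes.grab_frame('top'); d=(abs(f['image'].astype(int)-a).max(2)>40).astype(np.uint8)
n,_,s,c=cv2.connectedComponentsWithStats(d)
print([(s[i][:5].tolist()) for i in range(1,n) if s[i][4]>15])
E
```

```text
{'time_s': 25.18, 'ee_pos': [644.59, 101.41, 213.43], 'ee_rot': [-179.95, 0.14, 12.42], 'force': [-0.63, 0.21, -0.3], 'torque': [0.09, -0.02, -0.01], 'gripper_width': 91.18} j1 7.9 j6 85.5 e6 0.0
cw moment at nut -0.01 nut in tool x,y 1.8 0.5 F tool x,y -0.6 -0.3
254 185
[240.6 168.1 257.  161. ] ang 126.0 19.8 mid r 24.7 at 28.0
[257.9 165.2 243.8 170.6] ang 123.5 16.7 mid r 20.6 at 25.0
[243.8 177.  240.4 185.1] ang 169.7 10.2 mid r 15.2 at 83.0
[266.8 204.2 272.5 195.5] ang 161.1 12.2 mid r 23.9 at -123.0
[272.1 195.8 273.  187. ] ang 8.2 10.4 mid r 21.2 at -97.0
[255.3 207.9 264.5 205.7] ang 116.5 10.9 mid r 25.9 at -155.0
[257.  160.5 272.8 172. ] ang 66.1 21.7 mid r 24.6 at -15.0
[265.9 170.6 258.5 165.7] ang 68.9 9.9 mid r 21.4 at -10.0
[237.4 192.7 242.  201.3] ang 39.19999999999999 11.5 mid r 21.9 at 141.0
[241.5 201.3 249.9 207.4] ang 64.5 12.1 mid r 24.6 at 167.0
[252.9 169.3 261.1 169.7] ang 100.1 9.0 mid r 18.5 at 5.0
[272.7 176.6 266.8 170.9] ang 58.5 9.3 mid r 21.4 at -38.0
[[178, 69, 334, 315, 32263], [251, 361, 17, 10, 97], [270, 374, 46, 10, 132]]
```

```bash
python3 -c "
from workcell import env
print(env.job_done())"
```

```text
the job is handed in; nothing more can be done
None
```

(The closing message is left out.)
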